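Lock a roller mixer for transport with its hidden-hole pin

ROBOT

A 6-joint arm with a two-finger parallel gripper is mounted at the origin on a cart in front of the work surface, level with it; the furniture and walls round the work are solid. World frame = base frame: x ahead of the robot, y to its left, z up, the work surface at z = 0. Lengths are in m, angles in rad, forces in N, time in s.
With the tool pointing down it reaches from about 0.35 to 0.85 m from the base axis. Payload 8.1 kg.
Tool frame: the origin (TCP) lies on the centre line of the jaws, within the pads' length; the fingertips stand 22 mm ahead of it and the grasp point (between the pads) lies 3 mm ahead of it; z points along the fingers, y is the line along which they close (so a half turn about z gives the same grasp; the last joint's range is limited). The gripper opens to 93 mm and grips with 3 to 60 N. Pads are 15 mm wide; open, the fingers measure 128 mm over their backs; the gripper's body (75 mm by 188 mm) begins 65 mm behind the grasp point.
Start: joints at [-1.419, 0.13, 1.488, -0, 1.523, -0.085], TCP at [0.141, -0.583, 0.241] pointing down, gripper open.
Joint ranges: [-2.96, 2.96], [-0.89, 2.26], [0.02, 2.5], [-1.34, 4.48], [0, 2.73], [-2.66, 2.66]. Speed limits (rad/s): [2.39, 2.39, 2.79, 3.14, 3.14, 3.14].

INTERFACE

Orientations are given as a rotation vector (axis times angle).
In Python, from plant import robot, vision, telemetry gives the robot as it stands (robot), with the cameras (vision) and the readings (telemetry).
- The arm moves only by the shell command python3 inch.py FILE [FORCE], which reads ROWS from the file FILE. ROWS is a JSON list of rows, 1 to 20 of them, each an object with the fields finger_gap (the finger opening in m), tx, ty, tz (the shift in m), rz (a turn about the tool's z in rad); a field left out counts as zero (the opening has to be given); each row shifts and turns the commanded pose from where the row before left it, along the tool's axes as they then stand; what a row does not reach is not made up. A row lasts 1/10 s, in which the tool goes at most 0.05 m and 0.15 rad, less where a joint would pass 70% of its speed; a pose out of reach is approached as far as the arm can. The fingers move at their own pace and stop on an object; FORCE is the grip in N (left out, the last holds). Time passes only in rows, so rows that do not move let the fingers close. It prints the time, the measured TCP pose, the force, the opening and the grip force at its end. Input that does not fit is refused with a message, and nothing moves.
- telemetry.read_state(): the state, without advancing time (a new reading comes with each control period).
- vision.read_camera(name): name is "scene" or "top" or "wrist"; returns a dict with "image" (480x640x3 uint8, red, green, blue), "fx", "fy", "cx", "cy" (pixels), "R" (3x3) and "t" (3): a world point X has camera coordinates R X + t. Camera axes: x right, y down, z forward; pixel columns grow to the right and rows downward; lengths in m; the calibration is good to about 2 mm. A picture is of the moment at which its call begins. There is no depth.
- robot.close_job(): hands the job in; it is judged then, once.
The state is a dict: "t": time; "q": joint angles; "dq": joint speeds; "joint_torque": joint torques, N m; "tool_pos": TCP position; "orientation": TCP orientation; "force": force on the tool from outside, world axes, zero at the start; "wrist_torque": the same for the moment, N m; "opening": finger opening in m; "gripper_force": force on a finger pad.
Only numpy, scipy, OpenCV 4.12 (cv2) and the standard library are available. Lean on these libraries where they do the work, as an engineer would, in place of code of your own. Each camera call takes 0.05 s, during which the arm holds its last target. There are 200 camera calls.

TASK

The sample-pot roller mixer is going out on the van: lock its drive with the transport pin. Take the red-knobbed pin from its grey block, put it into the slot in the mixer's deck, feel along the slot with the tip pressed lightly, never hard, until it drops into a hole of the hidden drive wheel below, and push it fully home so that its collar lies flat on the deck. Then leave it there and swing the yellow hood right down over it, without disturbing the things lying about.

Things in the scene. Friction and masses are not known exactly. Their poses are not given: they have to be found in the camera images.
- mixer: pot roller mixer, fixed, 154 x 224 x 106 mm: white shell, blue deck 70 mm above the table, black control panel on its front (-x). Four grey rollers along x on the +y part (y -28 to 103 mm, tops at 106 mm); the lock's slot and yellow hood on the -y part. Origin: centre of the underside, on the table; x to the back, y left, z up
- lock_slot (a point): middle of the lock slot's mouth, 72 mm above the table, on a steel wear plate (66 x 34 mm, 2 mm above the blue deck). Axes as the mixer's. The straight slot is 46 mm long (x), 12 mm wide (y) and goes 22 mm straight down to the flat black top of the hidden drive wheel. Steel on steel: seat the collar slowly (25 mm/s or less)
- wheel_top (a point): point on the wheel's top plane under the slot's middle, 50 mm above the table; it does not tell where the holes are. The wheel has stopped at an unknown angle: its square-edged holes, 10 mm wide along the slot, wider across, 12 mm deep, open below, come every 31 mm, one always within 16 mm of this point. The drive holds the wheel against some 30 N.
- pin: loose transport pin, 45 g, 62 mm long: steel shank 8 mm diameter, 34 mm long, 2 mm chamfer at the tip; steel collar 22 mm diameter from 34 to 38 mm; round red knob 16 mm diameter from 38 to 62 mm above the tip. Origin: middle of the tip; z toward the knob. It starts upright in the block's bore, its collar on the block's top, so its tip is 6 mm above the table
- pin_block: grey parking block, fixed to the table, 64 x 50 x 40 mm, one bore of 10 mm in the middle of its top, 37 mm deep. Origin: centre of the underside
- hood (a joint): hinge of the yellow hood, rad: 0 closed over the lock, about 1.8 at the start (standing open, tilted away from the rollers). Stiff (0.05 N m): the hood stays where it is left and must be pushed over toward +y and pressed down; it closes only if the pin is fully home
- hood_hinge (a point): middle of the hood's hinge line, which runs along the mixer's x, 26 mm to -y of the slot's middle, 70 mm above the table. Axes as the mixer's. The hood is a sheet box open below; closed, it reaches 51 mm from the hinge line toward +y, its flat top's outer face lies 36 mm above the line, and it is 84 mm long along x. Standing open its tab reaches 57 mm above the line
- hood_tab (a point): tip of the small yellow finger tab at the middle of the hood's free edge, 56 mm from the hinge line
- bench_timer: white square timer, 62 x 62 x 20 mm, bystander
- pot_84: lidded sample pot, 61 mm diameter, 56 mm high, bystander left of the block
- pot_91: lidded sample pot, 61 mm diameter, 56 mm high, bystander right of the mixer
- pot_92: lidded sample pot, 61 mm diameter, 56 mm high, bystander farther right of the mixer
- pouch_1: sealed foil pouch, 88 x 54 x 7 mm, bystander, front right
- marker_0: blue and white felt marker, 132 mm long, 18 mm thick, bystander, between mixer and block

How it is judged:
By the outcome, as a careful person would: the job done as asked, in the order asked, and still so for the second after the job is handed in, with the robot touching nothing.
It also fails if it takes over 67 s, if anything falls off the work surface, if the arm or the gripper's body presses on something with over 40 N, if the wrist force passes 120 N, or if a joint passes its speed limit or range.

## Working session

There is one attempt and no reset: what is moved stays moved. The work goes in short steps, Python scripts to look and compute and a shell command to move; the robot and the scene stay as the last step left them, time stands still between calls to the robot, and variables do not carry over. Pictures are saved under pics/ and viewed, at most 10 in all, crops included, and the job is handed in when it is done.

```bash
ls; mkdir -p pics
python3 - <<'E'
from plant import robot, vision, telemetry
import cv2
for n in("scene","top"):
    c=vision.read_camera(n); cv2.imwrite(f"pics/{n}0.png",c["image"][:,:,::-1])
    print(n,c["fx"],c["fy"],c["cx"],c["cy"],c["R"],c["t"])
s=telemetry.read_state(); print(s)
E
```

```text
inch.py
pics
plant.py
scene 480.9162841058142 480.9162841058142 320.3801628375311 235.48731485761337 [[-0.71039527 -0.70358746 -0.01741401]
 [-0.30663079  0.33167918 -0.89216954]
 [ 0.63349516 -0.62845334 -0.4513649 ]] [0.31784321 0.26128413 0.84438092]
top 499.41333735192586 499.41333735192586 323.4561363228449 241.77045806323702 [[-0.05639318 -0.99838752 -0.00649333]
 [-0.97546529  0.05648235 -0.21278443]
 [ 0.21280808 -0.00566558 -0.97707759]] [-0.04373467  0.51725457  1.37048109]
{'t': 0.1, 'q': array([-1.41943528e+00,  1.31061373e-01,  1.48915739e+00,  2.01175056e-07,
        1.52298138e+00, -8.53985890e-02]), 'dq': array([ 0.00117804, -0.000361  , -0.00382686, -0.00065689,  0.00092482,
        0.0002307 ]), 'joint_torque': array([ 1.81809087e-04, -5.61342216e+01, -4.93097806e+01,  7.68600265e-02,
        2.91713630e-02, -4.90046659e-05]), 'tool_pos': array([ 0.14068477, -0.58279635,  0.23971394]), 'orientation': array([-3.11801018e+00, -3.70843384e-01,  8.29055034e-05]), 'force': array([-0.1142922 ,  1.35888321,  0.08198045]), 'wrist_torque': array([ 0.01884951, -0.00218758,  0.01399573]), 'gripper_force': 0.0, 'opening': 0.09283001895160749}
```

View pics/scene0.png

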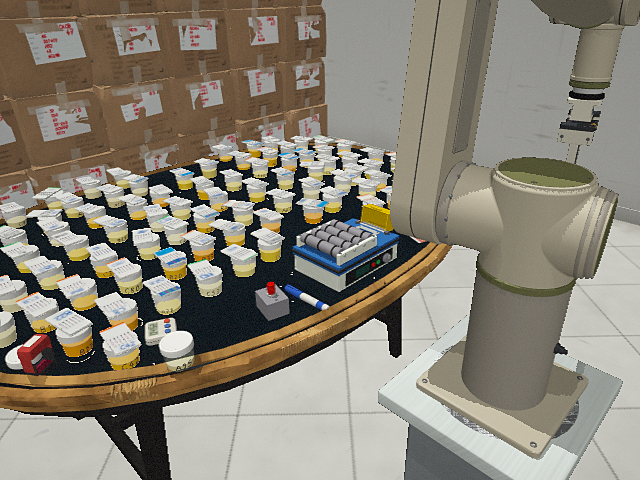

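View pics/top0.png

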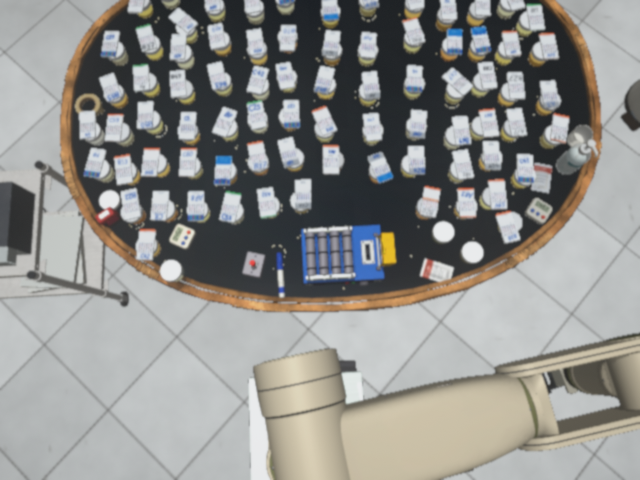

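The scene view shows the red knob at about (270,288) and the hood at (376,217). In the top view the knob is at (254,264), the slot at (368,251) and the hood at (388,249). Next I'll measure them at higher zoom.

```bash
cat > h.py <<'E'
import numpy as np, cv2
from plant import robot, vision, telemetry
def ray(c,u,v):
    R=np.array(c["R"]);t=np.array(c["t"])
    return -R.T@t, R.T@np.array([(u-c["cx"])/c["fx"],(v-c["cy"])/c["fy"],1.])
def onz(c,u,v,z):
    o,d=ray(c,u,v); return o+d*(z-o[2])/d[2]
def tri(*cs):
    A=np.zeros((3,3));b=np.zeros(3)
    for c,u,v in cs:
        o,d=ray(c,u,v);d=d/np.linalg.norm(d);P=np.eye(3)-np.outer(d,d);A+=P;b+=P@o
    X=np.linalg.solve(A,b)
    return X,[float(np.linalg.norm(np.cross(X-ray(*k)[0],ray(*k)[1]/np.linalg.norm(ray(*k)[1])))) for k in cs]
def proj(c,X):
    x=np.array(c["R"])@X+np.array(c["t"]); return c["fx"]*x[0]/x[2]+c["cx"],c["fy"]*x[1]/x[2]+c["cy"]
def red(c,box):
    im=c["image"].astype(int);x0,y0,x1,y1=box;s=im[y0:y1,x0:x1]
    m=(s[...,0]>110)&(s[...,1]<80)&(s[...,2]<80);y,x=np.nonzero(m);return x.mean()+x0,y.mean()+y0,len(x)
E
python3 - <<'E'
from h import *
a=vision.read_camera("scene");b=vision.read_camera("top")
ra=red(a,(250,270,290,305));rb=red(b,(235,245,275,285));print(ra,rb)
print(tri((a,*ra[:2]),(b,*rb[:2])))
print("slot",onz(b,368,251,.072))
A=cv2.resize(a["image"][200:330,240:440],None,fx=4,fy=4,interpolation=2)
B=cv2.resize(b["image"][215:315,235:405],None,fx=4.7,fy=4.7,interpolation=2)
cv2.imwrite("pics/a1.png",A[:,:,::-1]);cv2.imwrite("pics/b1.png",B[:,:,::-1])
E
```

```text
(np.float64(270.6263736263736), np.float64(287.68131868131866), 91) (np.float64(252.9090909090909), np.float64(263.6363636363636), 11)
(array([0.46349803, 0.13103611, 0.05656516]), [0.0019943050861982677, 0.0019943050861983853])
slot [ 0.47660605 -0.19650389  0.072     ]
```

View pics/b1.png

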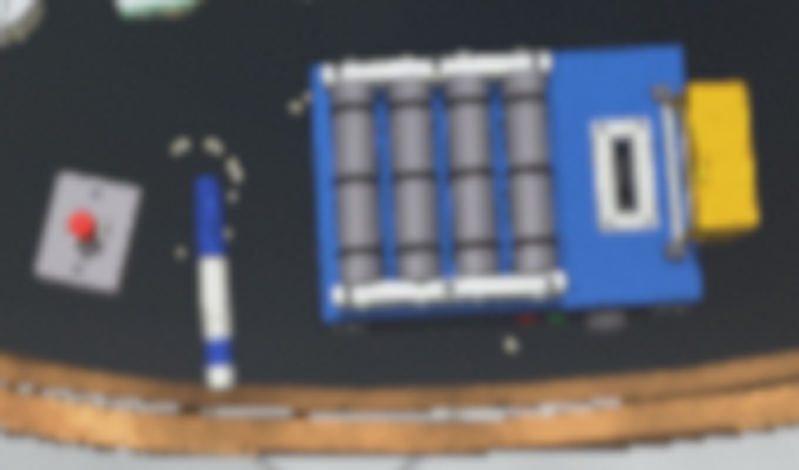

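The crop shows the knob at (82,225), the slot at (625,174), the marker between the block and the mixer, and the yellow hood open at (725,155). Triangulation puts the knob's middle at z = 0.0566, against 0.056 expected. Next is the mixer yaw, plus a turn of the tool in place.

```bash
python3 - <<'E'
from h import *
b=vision.read_camera("top")
f=lambda u,v,z=.07:onz(b,235+u/4.7,215+v/4.7,z)
for p,q in(((314,67),(325,322)),((684,46),(701,300)),((591,122),(600,231)),((652,118),(656,228))):
    P,Q=f(*p),f(*q);d=P-Q;print(P[:2],Q[:2],np.arctan2(d[1],d[0]))
print(f(625,174,.072))
E
echo '[{"finger_gap": 0.093, "rz": -0.15}, {"finger_gap": 0.093, "rz": -0.15}, {"finger_gap": 0.093, "rz": -0.15}, {"finger_gap": 0.093, "rz": -0.15}, {"finger_gap": 0.093, "rz": -0.15}, {"finger_gap": 0.093, "rz": -0.15}, {"finger_gap": 0.093, "rz": -0.15}, {"finger_gap": 0.093, "rz": -0.15}, {"finger_gap": 0.093, "rz": -0.13}]' > path.dat && python3 inch.py path.dat
```

```text
[ 0.55066226 -0.0137417 ] [ 0.39546652 -0.01291695] -0.00531423036765796
[ 0.55074036 -0.23798927] [ 0.39579577 -0.23552759] -0.015886113855368842
[ 0.50701859 -0.17842074] [ 0.44046639 -0.17896716] 0.00821021121216493
[ 0.50735514 -0.21519603] [ 0.44035581 -0.21235709] -0.04234735206432557
[ 0.47369478 -0.19622413  0.072     ]
t: 1.15
tool_pos: [0.1408, -0.5832, 0.2404]
orientation: [-2.219, -2.224, -0.0]
force: [0.0, 0.1, -0.2]
opening: 0.093
gripper_force: 0.0
```

```bash
echo '[{"finger_gap": 0.093, "tx": 0.035, "ty": 0.03}, {"finger_gap": 0.093, "tx": 0.035, "ty": 0.03}, {"finger_gap": 0.093, "tx": 0.035, "ty": 0.03}, {"finger_gap": 0.093, "tx": 0.035, "ty": 0.03}, {"finger_gap": 0.093, "tx": 0.035, "ty": 0.03}, {"finger_gap": 0.093, "tx": 0.035, "ty": 0.03}, {"finger_gap": 0.093, "tx": 0.035, "ty": 0.03}, {"finger_gap": 0.093, "tx": 0.035, "ty": 0.03}, {"finger_gap": 0.093, "tx": 0.035, "ty": 0.03}, {"finger_gap": 0.093, "tx": 0.035, "ty": 0.03}, {"finger_gap": 0.093, "tx": 0.035, "ty": 0.03}, {"finger_gap": 0.093}, {"finger_gap": 0.093}]' > path.dat && python3 inch.py path.dat
python3 - <<'E'
from h import *
c=vision.read_camera("wrist"); cv2.imwrite("pics/w1.png",c["image"][:,:,::-1])
print(-np.array(c["R"]).T@c["t"],np.round(c["R"],2),c["fx"]);print(proj(c,np.array([.4737,-.1962,.072])))
E
```

```text
t: 2.45
tool_pos: [0.4727, -0.1987, 0.2404]
orientation: [-2.222, -2.22, 0.001]
force: [-0.2, -0.2, 0.2]
opening: 0.0933
gripper_force: 0.0
[ 0.47223083 -0.12213222  0.38457584] [[ 1.   -0.   -0.  ]
 [-0.   -0.96  0.27]
 [-0.   -0.27 -0.96]] 396.2477307759059
(np.float64(324.58728280884264), np.float64(225.69127636823634))
```

View pics/w1.png

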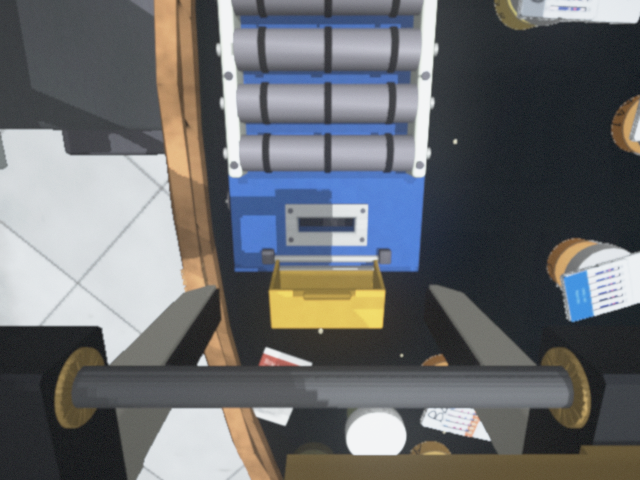

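The wrist view shows the slot at about (327,225) on its plate, which spans columns 286–369 and rows 204–247. The open hood is below it at (327,300). I'll measure here, then again from a second place on the way to the pin.

```bash
cat >> h.py <<'E'
def plate(c,box):
    x0,y0,x1,y1=box;s=c["image"][y0:y1,x0:x1].astype(int)
    m=((s.max(2)-s.min(2)<45)&(s.max(2)>85)).astype(np.uint8)
    n,L,st,_=cv2.connectedComponentsWithStats(m);k=1+np.argmax(st[1:,4]);y,x=np.nonzero(L==k)
    r=cv2.minAreaRect(np.c_[x,y].astype(np.float32));return (r[0][0]+x0,r[0][1]+y0),r[1:],len(x)
E
python3 - <<'E'
from h import *
c=vision.read_camera("wrist");(u,v),*r=plate(c,(245,190,410,252));print(u,v,r,onz(c,u,v,.072))
np.savez("c1.npz",uv=(u,v),**{k:c[k] for k in("R","t","fx","fy","cx","cy")})
E
echo '[{"finger_gap": 0.093, "tx": 0.04}, {"finger_gap": 0.093, "tx": 0.02}, {"finger_gap": 0.093}, {"finger_gap": 0.093}]' > path.dat && python3 inch.py path.dat
python3 - <<'E'
from h import *
a=dict(np.load("c1.npz"))
c=vision.read_camera("wrist");p=proj(c,np.array([.4737,-.1962,.072]));print(p)
x,y=map(int,p);(u,v),*r=plate(c,(x-75,y-26,x+75,y+28));print(u,v,r,onz(c,u,v,.072))
print(tri((a,*a["uv"]),(c,u,v)))
E
```

```text
327.0 223.5 [((41.0, 82.0), 90.0), 2869] [ 0.47510697 -0.19534983  0.072     ]
t: 2.95
tool_pos: [0.4722, -0.1408, 0.2408]
orientation: [2.226, 2.215, -0.001]
force: [-0.3, 0.7, -0.3]
opening: 0.0934
gripper_force: 0.0
(np.float64(325.2737053311767), np.float64(291.7288149809299))
326.5 290.0 [((38.0, 79.0), 90.0), 2773] [ 0.47474713 -0.19462337  0.072     ]
(array([ 0.47496525, -0.19624824,  0.06810863]), [0.00018244847598603248, 0.00018244847598609162])
```

```bash
echo '[{"finger_gap": 0.06, "tx": 0.045}, {"finger_gap": 0.06, "tx": 0.045}, {"finger_gap": 0.06, "tx": 0.045}, {"finger_gap": 0.06, "tx": 0.045}, {"finger_gap": 0.06, "tx": 0.045}, {"finger_gap": 0.06, "tx": 0.046, "ty": -0.009}, {"finger_gap": 0.06}, {"finger_gap": 0.06}]' > path.dat && python3 inch.py path.dat
cat >> h.py <<'E'
def look(name,box):
    c=vision.read_camera("wrist");cv2.imwrite("pics/"+name+".png",c["image"][:,:,::-1]);r=red(c,box);return c,r
E
python3 - <<'E'
from h import *
c,r=look("w2",(220,120,430,340));s=telemetry.read_state()
print(r,onz(c,r[0],r[1],.056),s["tool_pos"])
np.savez("c2.npz",uv=r[:2],**{k:c[k] for k in("R","t","fx","fy","cx","cy")})
E
echo '[{"finger_gap": 0.06, "tz": 0.04}, {"finger_gap": 0.06, "tz": 0.04}, {"finger_gap": 0.06}, {"finger_gap": 0.06}]' > path.dat && python3 inch.py path.dat
python3 - <<'E'
from h import *
a=dict(np.load("c2.npz"));c,r=look("w3",(200,120,450,360));s=telemetry.read_state()
print(r,onz(c,r[0],r[1],.056),s["tool_pos"],s["opening"],tri((a,*a["uv"]),(c,*r[:2])))
E
```

```text
t: 3.8
tool_pos: [0.4649, 0.1311, 0.2406]
orientation: [2.224, 2.218, -0.001]
force: [-0.1, -0.2, 0.6]
opening: 0.06
gripper_force: 0.0
(np.float64(322.7678571428571), np.float64(225.8642857142857), 280) [0.46451976 0.12950311 0.056     ] [0.46502964 0.13030561 0.24055373]
t: 4.25
tool_pos: [0.4646, 0.1298, 0.1608]
orientation: [-2.228, -2.214, 0.003]
force: [0.5, 0.2, 1.1]
opening: 0.0602
gripper_force: 0.0
(np.float64(324.91245136186774), np.float64(252.9863813229572), 514) [0.46537731 0.12883292 0.056     ] [0.46567057 0.130312   0.16232374] 0.05976779434427474 (array([0.46493467, 0.13178567, 0.06552596]), [0.00041712188360829304, 0.00041712188360814684])
```

View pics/w3.png

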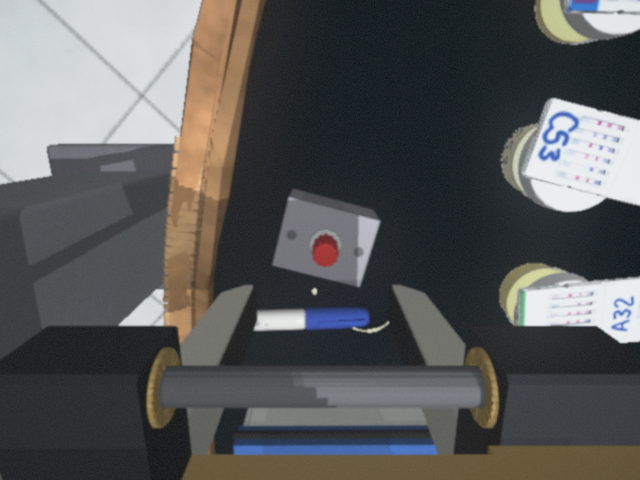

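The red knob is at (325,250), centred on the fingers, and the marker is clear below the fingertips. I'll descend to TCP z ≈ 0.069 and grip.

```bash
echo '[{"finger_gap": 0.06, "tz": 0.035}, {"finger_gap": 0.05, "tz": 0.035}, {"finger_gap": 0.04, "tz": 0.015}, {"finger_gap": 0.035, "tz": 0.006}, {"finger_gap": 0.035}, {"finger_gap": 0.035}, {"finger_gap": 0.0}, {"finger_gap": 0.0}, {"finger_gap": 0.0}, {"finger_gap": 0.0}]' > path.dat && python3 inch.py path.dat 20
```

```text
t: 5.3
tool_pos: [0.4652, 0.1316, 0.0704]
orientation: [2.225, 2.217, 0.002]
force: [-1.3, 0.4, 3.9]
opening: 0.0158
gripper_force: 20.0
```

```bash
echo '[{"finger_gap": 0.0, "tz": -0.02}, {"finger_gap": 0.0, "tz": -0.03}, {"finger_gap": 0.0, "tz": -0.04}, {"finger_gap": 0.0, "tz": -0.04}, {"finger_gap": 0.0}, {"finger_gap": 0.0}]' > path.dat && python3 inch.py path.dat 35
python3 - <<'E'
from h import *
c,r=look("w4",(200,100,450,480));s=telemetry.read_state()
print(r,s["tool_pos"],s["opening"],s["force"])
for dz in(.012,.036,.064): print(proj(c,s["tool_pos"]+np.array([0,0,-dz])))
cv2.imwrite("pics/w4c.png",cv2.resize(c["image"][180:480,170:470,::-1],None,fx=2,fy=2))
E
```

```text
t: 5.9
tool_pos: [0.4653, 0.1316, 0.2007]
orientation: [2.225, 2.216, 0.003]
force: [-0.3, 0.6, -1.3]
opening: 0.0151
gripper_force: 35.0
(np.float64(322.1463939720129), np.float64(324.78902045209907), 929) [0.46439462 0.1314126  0.199115  ] 0.014921101042311475 [ 0.34780826  0.02716384 -0.29546335]
(np.float64(321.5857445805309), np.float64(313.60948829636493))
(np.float64(321.5606838951464), np.float64(292.05224784049045))
(np.float64(321.53801490818904), np.float64(272.5523500831426))
```

View pics/w4c.png

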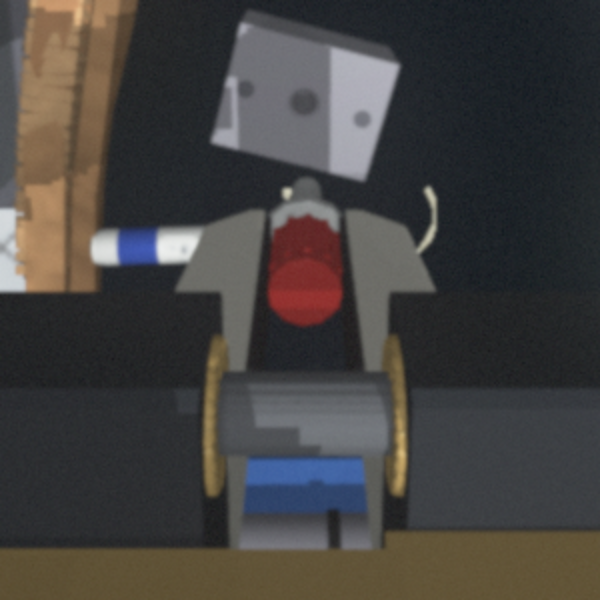

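The pin hangs straight in the grip: knob top at about (322,326), tip at about (323,274). It sits about 1 mm to -y of the TCP. Now over to the slot.

```bash
echo '[{"finger_gap": 0.0, "tx": -0.02}, {"finger_gap": 0.0, "tx": -0.04}, {"finger_gap": 0.0, "tx": -0.045}, {"finger_gap": 0.0, "tx": -0.045}, {"finger_gap": 0.0, "tx": -0.045}, {"finger_gap": 0.0, "tx": -0.045, "ty": 0.0045}, {"finger_gap": 0.0, "tx": -0.045, "ty": 0.0045}, {"finger_gap": 0.0, "tx": -0.031}, {"finger_gap": 0.0, "tx": -0.01}, {"finger_gap": 0.0}, {"finger_gap": 0.0}]' > path.dat && python3 inch.py path.dat
python3 - <<'E'
from h import *
c=vision.read_camera("wrist");s=telemetry.read_state();print(s["tool_pos"],s["force"])
print([proj(c,np.array([.475+d,-.1955,.072])) for d in(-.023,0,.023)])
i=c["image"][160:310,220:420]
i=np.clip(255*(i/255.)**.6,0,255).astype(np.uint8)
cv2.imwrite("pics/w5.png",cv2.resize(i[:,:,::-1],None,fx=4,fy=4,interpolation=cv2.INTER_CUBIC))
E
```

```text
t: 7.05
tool_pos: [0.4718, -0.1933, 0.1984]
orientation: [-2.224, -2.215, 0.0]
force: [-0.6, 0.0, -1.0]
opening: 0.0151
gripper_force: 35.0
[ 0.47205972 -0.1930617   0.19879588] [-0.13994107 -0.78542815 -0.55591329]
[(np.float64(295.8140482787105), np.float64(246.01646589119625)), (np.float64(328.1485804004194), np.float64(245.89764742884987)), (np.float64(360.5018355631993), np.float64(245.77876016566418))]
```

View pics/w5.png

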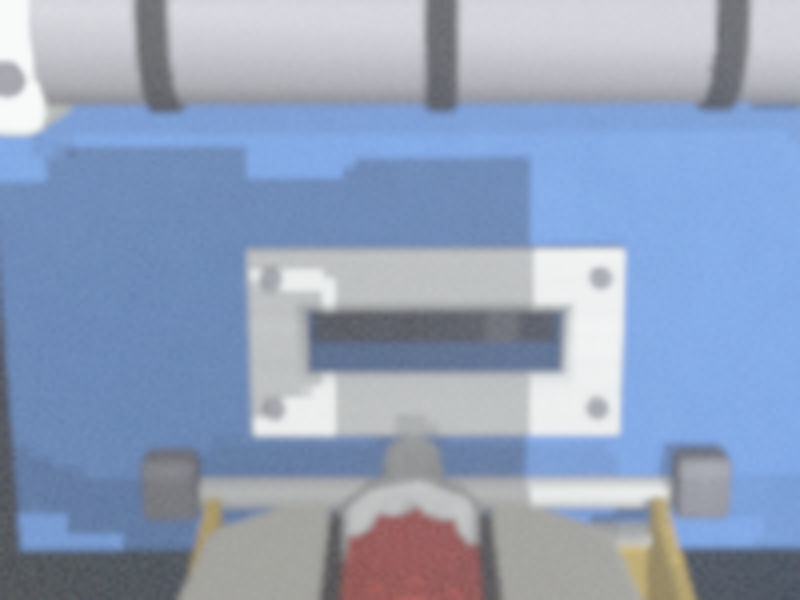

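The slot's middle is at pixel (329.2,245) and its ends are at columns 297.5 and 361. The tip is at column ~323.8. Next I'll work out the offsets and check the brightness along the slot's dark strip for hints of a hole.

Run:
```python
from h import *
c=vision.read_camera("wrist");s=telemetry.read_state();T=s["tool_pos"];print(T)
S=onz(c,329.2,245,.072);print("slot",S,"pin",onz(c,323.6,275,T[2]-.0635), onz(c,323.6,281,T[2]-.0445+.019-.0255))
ims=[c["image"].astype(float)]
for i in range(6): ims.append(vision.read_camera("wrist")["image"].astype(float))
m=np.mean(ims,0)[239:245,296:364].mean(2)
us=np.arange(296,364)
for r in(0,2,4): print(239+r,m[r].round().astype(int).tolist())
for u in(310,345):print(u,onz(c,u,241,.05))
print(T[:2]-s["tool_pos"][:2])
```

```text
[ 0.47225586 -0.19305398  0.19912648]
slot [ 0.47607917 -0.19472493  0.072     ] pin [ 0.47199207 -0.19378535  0.13562648] [ 0.47197499 -0.19249431  0.14812648]
239 [80, 62, 55, 54, 54, 55, 54, 54, 55, 54, 54, 54, 53, 54, 53, 54, 54, 54, 54, 54, 54, 54, 55, 55, 53, 52, 54, 55, 56, 55, 56, 55, 55, 56, 56, 56, 57, 58, 58, 57, 58, 58, 60, 61, 66, 68, 70, 72, 73, 72, 73, 69, 63, 59, 58, 57, 56, 58, 58, 58, 61, 65, 84, 126, 169, 200, 221, 231]
241 [80, 61, 54, 51, 53, 51, 52, 51, 53, 52, 53, 53, 54, 53, 53, 54, 55, 53, 54, 55, 54, 54, 53, 52, 52, 51, 53, 55, 55, 56, 55, 56, 55, 56, 55, 55, 56, 57, 58, 57, 58, 56, 58, 60, 65, 67, 71, 72, 73, 73, 73, 68, 63, 57, 57, 56, 56, 57, 57, 59, 60, 66, 86, 127, 172, 205, 225, 233]
243 [81, 62, 54, 53, 54, 53, 54, 54, 54, 53, 54, 53, 53, 54, 54, 55, 54, 54, 55, 56, 55, 55, 55, 54, 55, 53, 55, 55, 56, 57, 56, 55, 56, 56, 57, 58, 58, 56, 57, 59, 59, 59, 60, 61, 63, 65, 68, 72, 73, 72, 73, 70, 62, 60, 59, 60, 59, 58, 59, 59, 60, 67, 88, 130, 176, 206, 224, 232]
310 [ 0.46168639 -0.19781379  0.05      ]
345 [ 0.48853919 -0.19789762  0.05      ]
[0. 0.]
```

```bash
echo '[{"finger_gap": 0.0, "tx": -0.001, "ty": -0.012, "tz": 0.02}, {"finger_gap": 0.0, "tz": 0.025}, {"finger_gap": 0.0, "tz": 0.012}, {"finger_gap": 0.0, "tz": 0.002}, {"finger_gap": 0.0, "tz": 0.002}, {"finger_gap": 0.0, "tz": 0.002}, {"finger_gap": 0.0, "tz": 0.002}, {"finger_gap": 0.0}]' > path.dat && python3 inch.py path.dat
```

```text
t: 8.25
tool_pos: [0.4606, -0.1957, 0.135]
orientation: [2.225, 2.217, 0.0]
force: [0.2, 0.1, -0.3]
opening: 0.0153
gripper_force: 35.0
```

```bash
echo '[{"finger_gap": 0.0, "tz": 0.002}, {"finger_gap": 0.0, "tz": 0.002}, {"finger_gap": 0.0, "tz": 0.001}, {"finger_gap": 0.0}]' > path.dat && python3 inch.py path.dat; echo '[{"finger_gap": 0.0, "tz": 0.002}, {"finger_gap": 0.0, "tz": 0.002}, {"finger_gap": 0.0, "tz": 0.002}, {"finger_gap": 0.0, "tz": 0.002}, {"finger_gap": 0.0}]' > path.dat && python3 inch.py path.dat
```

```text
t: 8.65
tool_pos: [0.4601, -0.1955, 0.1294]
orientation: [-2.226, -2.217, 0.0]
force: [-0.5, 0.5, -0.9]
opening: 0.0149
gripper_force: 35.0
t: 9.15
tool_pos: [0.4601, -0.1954, 0.1212]
orientation: [-2.225, -2.216, 0.0]
force: [-0.2, -1.4, -0.1]
opening: 0.0152
gripper_force: 35.0
```

```bash
echo '[{"finger_gap": 0.0, "tz": 0.002}, {"finger_gap": 0.0, "tz": 0.002}, {"finger_gap": 0.0, "tz": 0.001}, {"finger_gap": 0.0}]' > path.dat && python3 inch.py path.dat;for i in 1; do echo '[{"finger_gap": 0.0, "tz": 0.0005}, {"finger_gap": 0.0, "tz": 0.0005}, {"finger_gap": 0.0}]' > path.dat && python3 inch.py path.dat; done;  echo '[{"finger_gap": 0.0, "tz": 0.0005}, {"finger_gap": 0.0, "tz": 0.0005}, {"finger_gap": 0.0}]' > path.dat && python3 inch.py path.dat
```

```text
t: 9.55
tool_pos: [0.4602, -0.1954, 0.1164]
orientation: [-2.226, -2.217, 0.0]
force: [0.1, 0.1, -0.6]
opening: 0.0151
gripper_force: 35.0
t: 9.85
tool_pos: [0.4603, -0.1955, 0.1156]
orientation: [-2.226, -2.217, 0.0]
force: [-0.6, -0.3, -0.8]
opening: 0.0151
gripper_force: 35.0
t: 10.15
tool_pos: [0.4603, -0.1955, 0.1145]
orientation: [-2.226, -2.217, 0.0]
force: [-0.1, 0.3, -0.9]
opening: 0.0151
gripper_force: 35.0
```

```bash
echo '[{"finger_gap": 0.0, "tz": 0.0005}, {"finger_gap": 0.0, "tz": 0.0005}, {"finger_gap": 0.0}]' > path.dat && python3 inch.py path.dat;  echo '[{"finger_gap": 0.0, "tz": 0.0005}, {"finger_gap": 0.0}]' > path.dat && python3 inch.py path.dat;  echo '[{"finger_gap": 0.0, "tz": 0.0005}, {"finger_gap": 0.0}]' > path.dat && python3 inch.py path.dat
```

```text
t: 10.45
tool_pos: [0.4606, -0.1957, 0.1142]
orientation: [2.225, 2.217, 0.0]
force: [-1.9, 0.1, 4.4]
opening: 0.0153
gripper_force: 35.0
t: 10.65
tool_pos: [0.4607, -0.1958, 0.114]
orientation: [2.225, 2.216, 0.0]
force: [-2.8, 1.2, 7.1]
opening: 0.0153
gripper_force: 35.0
t: 10.85
tool_pos: [0.4608, -0.1959, 0.1139]
orientation: [2.225, 2.216, 0.0]
force: [-3.7, 1.0, 11.1]
opening: 0.0152
gripper_force: 35.0
```

```bash
echo '[{"finger_gap": 0.0, "tz": -0.0007}, {"finger_gap": 0.0}]' > path.dat && python3 inch.py path.dat; echo '[{"finger_gap": 0.0, "ty": 0.001}, {"finger_gap": 0.0, "ty": 0.001}]' > path.dat && python3 inch.py path.dat;echo '[{"finger_gap": 0.0, "ty": 0.001}, {"finger_gap": 0.0, "ty": 0.001}]' > path.dat && python3 inch.py path.dat;echo '[{"finger_gap": 0.0, "ty": 0.001}, {"finger_gap": 0.0, "ty": 0.001}]' > path.dat && python3 inch.py path.dat
```

```text
t: 11.05
tool_pos: [0.4607, -0.1958, 0.1141]
orientation: [2.225, 2.216, 0.0]
force: [-1.3, 1.0, 7.0]
opening: 0.0148
gripper_force: 35.0
t: 11.25
tool_pos: [0.4622, -0.1958, 0.114]
orientation: [2.226, 2.217, -0.001]
force: [-3.3, -0.7, 5.8]
opening: 0.015
gripper_force: 35.0
t: 11.45
tool_pos: [0.4644, -0.1957, 0.1135]
orientation: [2.226, 2.217, -0.0]
force: [0.4, 0.0, 0.4]
opening: 0.0154
gripper_force: 35.0
t: 11.65
tool_pos: [0.4663, -0.1954, 0.113]
orientation: [-2.226, -2.217, -0.0]
force: [-0.2, -0.2, -0.2]
opening: 0.0151
gripper_force: 35.0
```

The contact force vanished at x ≈ 0.464–0.466, so this is probably the hole. I'll push down gently to test it.

```bash
echo '[{"finger_gap": 0.0, "tz": 0.0005}, {"finger_gap": 0.0, "tz": 0.0005}]' > path.dat && python3 inch.py path.dat; echo '[{"finger_gap": 0.0, "tz": 0.0005}, {"finger_gap": 0.0, "tz": 0.0005}]' > path.dat && python3 inch.py path.dat
```

```text
t: 11.85
tool_pos: [0.4663, -0.1955, 0.1121]
orientation: [-2.226, -2.217, 0.0]
force: [0.2, -0.1, -0.5]
opening: 0.0151
gripper_force: 35.0
t: 12.05
tool_pos: [0.4663, -0.1955, 0.1112]
orientation: [-2.226, -2.217, 0.0]
force: [0.1, -0.6, -0.2]
opening: 0.0152
gripper_force: 35.0
```

It is in the hole: about 3 mm below the wheel top with no force. Now I'll lower it slowly.

```bash
echo '[{"finger_gap": 0.0, "tz": 0.001}, {"finger_gap": 0.0, "tz": 0.001}, {"finger_gap": 0.0, "tz": 0.001}, {"finger_gap": 0.0, "tz": 0.001}, {"finger_gap": 0.0}]' > path.dat && python3 inch.py path.dat; echo '[{"finger_gap": 0.0, "tz": 0.001}, {"finger_gap": 0.0, "tz": 0.001}, {"finger_gap": 0.0, "tz": 0.001}, {"finger_gap": 0.0}]' > path.dat && python3 inch.py path.dat; echo '[{"finger_gap": 0.0, "tz": 0.0005}, {"finger_gap": 0.0, "tz": 0.0005}, {"finger_gap": 0.0}]' > path.dat && python3 inch.py path.dat;echo '[{"finger_gap": 0.0, "tz": 0.0005}, {"finger_gap": 0.0, "tz": 0.0005}, {"finger_gap": 0.0}]' > path.dat && python3 inch.py path.dat
```

```text
t: 12.55
tool_pos: [0.4662, -0.1955, 0.1071]
orientation: [-2.226, -2.217, 0.0]
force: [-0.4, 0.0, -0.1]
opening: 0.0152
gripper_force: 35.0
t: 12.95
tool_pos: [0.4662, -0.1955, 0.1041]
orientation: [-2.226, -2.217, 0.0]
force: [-0.2, -0.4, -0.8]
opening: 0.0154
gripper_force: 35.0
t: 13.25
tool_pos: [0.4663, -0.1955, 0.1033]
orientation: [-2.226, -2.217, -0.0]
force: [0.1, 0.4, -0.2]
opening: 0.0151
gripper_force: 35.0
t: 13.55
tool_pos: [0.4664, -0.1956, 0.1025]
orientation: [2.226, 2.217, 0.0]
force: [-0.3, 1.0, 1.8]
opening: 0.0149
gripper_force: 35.0
```

```bash
echo '[{"finger_gap": 0.0, "tz": 0.0005}, {"finger_gap": 0.0, "tz": 0.0005}, {"finger_gap": 0.0, "tz": 0.0005}, {"finger_gap": 0.0}]' > path.dat && python3 inch.py path.dat
```

```text
t: 13.95
tool_pos: [0.4665, -0.1956, 0.1024]
orientation: [2.225, 2.217, 0.0]
force: [-6.0, 3.7, 14.5]
opening: 0.0155
gripper_force: 35.0
```

The collar is seated: 12 mm below the wheel-contact height, with 14 N pushing back. I'll ease off, release, rise and check.

```bash
echo '[{"finger_gap": 0.0, "tz": -0.0012}, {"finger_gap": 0.0}, {"finger_gap": 0.035}, {"finger_gap": 0.035}, {"finger_gap": 0.035}, {"finger_gap": 0.035}, {"finger_gap": 0.035, "tz": -0.01}, {"finger_gap": 0.035, "tz": -0.03}, {"finger_gap": 0.035, "tz": -0.04}, {"finger_gap": 0.035, "tz": -0.02}, {"finger_gap": 0.035}]' > path.dat && python3 inch.py path.dat
python3 - <<'E'
from h import *
c,r=look("w6",(250,150,400,330));s=telemetry.read_state();print(r,s["tool_pos"],onz(c,r[0],r[1],.093),s["opening"],s["force"])
cv2.imwrite("pics/w6c.png",cv2.resize(c["image"][130:355,170:470,::-1],None,fx=2.6,fy=2.6,interpolation=2))
t=vision.read_camera("top")
g=t["image"].astype(int);print("pot91",onz(t,443,232,.056),"pot92",onz(t,472,252,.056),"hood",onz(t,388,249,.11))
E
```

```text
t: 15.05
tool_pos: [0.4685, -0.1967, 0.207]
orientation: [2.221, 2.212, 0.004]
force: [-0.0, 0.0, -0.3]
opening: 0.0346
gripper_force: 0.0
(np.float64(317.9744094488189), np.float64(244.42913385826773), 508) [ 0.4675057  -0.19619648  0.20449671] [ 0.46564096 -0.19481153  0.093     ] 0.03501608543442357 [-0.11304799 -0.53265625 -0.57891595]
pot91 [ 0.52260591 -0.41637985  0.056     ] pot92 [ 0.45981193 -0.49211279  0.056     ] hood [ 0.47166574 -0.24783071  0.11      ]
```

View pics/w6c.png

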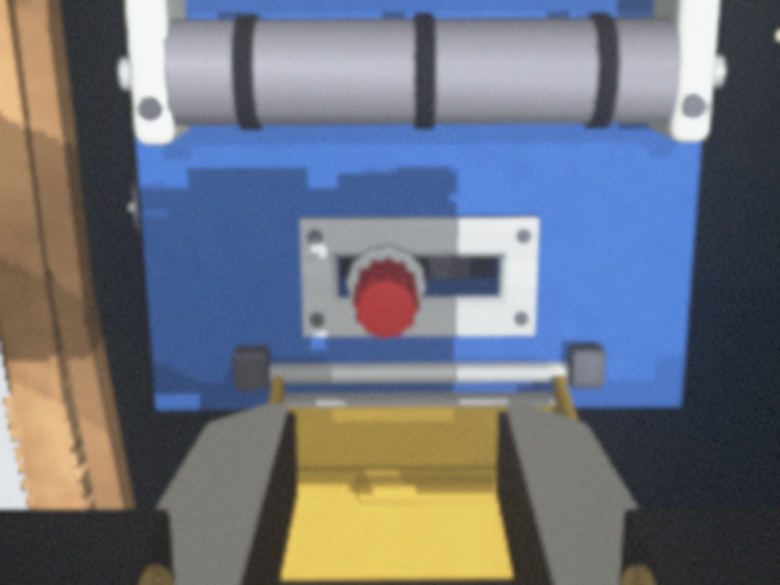

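The pin stands upright with its collar flat on the plate and the knob at about (390,300) in the crop. The hood is still open. Next I'll close the fingers and go behind the hood.

```bash
echo '[{"finger_gap": 0.0, "tx": -0.02, "ty": 0.004}, {"finger_gap": 0.0, "tx": -0.04, "ty": 0.004}, {"finger_gap": 0.0, "tx": -0.04}, {"finger_gap": 0.0, "tx": -0.016}, {"finger_gap": 0.0}, {"finger_gap": 0.0, "tz": 0.03}, {"finger_gap": 0.0, "tz": 0.035}, {"finger_gap": 0.0, "tz": 0.018}, {"finger_gap": 0.0}, {"finger_gap": 0.0}]' > path.dat && python3 inch.py path.dat 20
```

```text
t: 16.15
tool_pos: [0.4737, -0.3104, 0.1188]
orientation: [-2.224, -2.217, -0.0]
force: [-0.0, 0.1, 0.5]
opening: 0.0005
gripper_force: 0.0
```

```bash
echo '[{"finger_gap": 0.0, "tx": 0.01}, {"finger_gap": 0.0, "tx": 0.01}, {"finger_gap": 0.0, "tx": 0.01}, {"finger_gap": 0.0, "tx": 0.008}, {"finger_gap": 0.0, "tx": 0.007}, {"finger_gap": 0.0}]' > path.dat && python3 inch.py path.dat; echo '[{"finger_gap": 0.0, "tx": 0.004, "tz": -0.0037}, {"finger_gap": 0.0, "tx": 0.004, "tz": -0.0037}, {"finger_gap": 0.0, "tx": 0.0042, "tz": -0.0037}, {"finger_gap": 0.0, "tx": 0.006, "tz": -0.0026}, {"finger_gap": 0.0, "tx": 0.006, "tz": -0.0026}, {"finger_gap": 0.0}]' > path.dat && python3 inch.py path.dat
```

```text
t: 16.75
tool_pos: [0.4747, -0.2663, 0.12]
orientation: [2.224, 2.216, 0.0]
force: [0.5, -1.8, 0.5]
opening: 0.0006
gripper_force: 1.0
t: 17.35
tool_pos: [0.4742, -0.2412, 0.1355]
orientation: [-2.225, -2.217, -0.001]
force: [0.6, -0.4, 1.2]
opening: 0.0003
gripper_force: 0.9
```

Run:
```python
from h import *
c=vision.read_camera("scene");cv2.imwrite("pics/s7.png",cv2.resize(c["image"][180:300,280:440,::-1],None,fx=5,fy=5,interpolation=2))
```

```text
(no output)
```

View pics/s7.png

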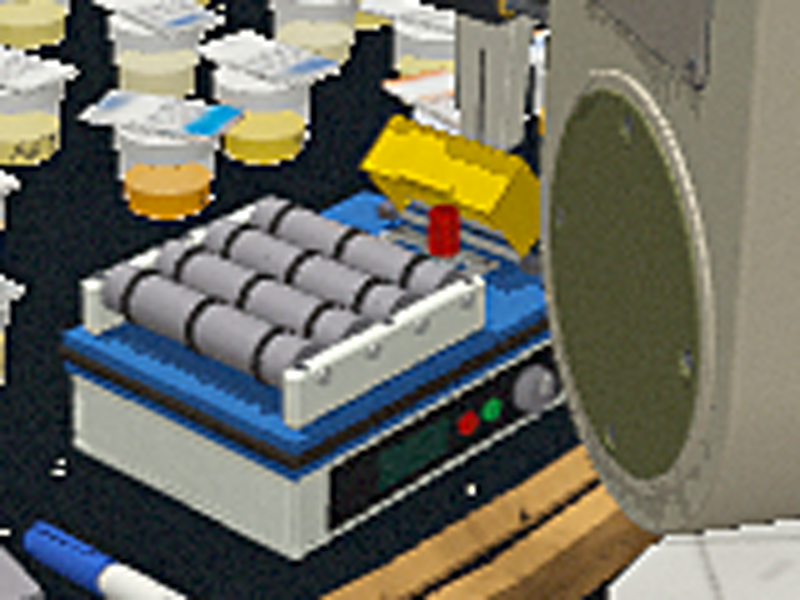

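The hood, at about (455,175) in the crop, is swinging over with the fingers behind it. The pin at (443,230) is untouched. I'll carry on along the arc.

```bash
echo '[{"finger_gap": 0.0, "tx": 0.0067, "tz": -0.0007}, {"finger_gap": 0.0, "tx": 0.0067, "tz": -0.0007}, {"finger_gap": 0.0, "tx": 0.0066, "tz": 0.0013}, {"finger_gap": 0.0, "tx": 0.0066, "tz": 0.0013}, {"finger_gap": 0.0}]' > path.dat && python3 inch.py path.dat; echo '[{"finger_gap": 0.0, "tx": 0.004, "tz": 0.002}, {"finger_gap": 0.0, "tx": 0.004, "tz": 0.0022}, {"finger_gap": 0.0, "tx": 0.004, "tz": 0.0022}, {"finger_gap": 0.0}]' > path.dat && python3 inch.py path.dat
```

```text
t: 17.9
tool_pos: [0.4739, -0.2144, 0.1334]
orientation: [-2.224, -2.217, -0.0]
force: [-1.0, -0.4, -0.4]
opening: 0.0003
gripper_force: 0.1
t: 18.3
tool_pos: [0.4744, -0.2044, 0.1282]
orientation: [2.225, 2.216, -0.002]
force: [-3.2, -2.7, 5.6]
opening: 0.0004
gripper_force: 2.9
```

```bash
echo '[{"finger_gap": 0.0, "tx": 0.003, "tz": 0.0005}, {"finger_gap": 0.0, "tx": 0.003, "tz": 0.0005}, {"finger_gap": 0.0}]' > path.dat && python3 inch.py path.dat; echo '[{"finger_gap": 0.0, "tz": 0.001}, {"finger_gap": 0.0}]' > path.dat && python3 inch.py path.dat
```

```text
t: 18.6
tool_pos: [0.4755, -0.1992, 0.1282]
orientation: [2.223, 2.214, -0.001]
force: [-1.2, -4.8, 7.6]
opening: 0.0005
gripper_force: 3.9
t: 18.8
tool_pos: [0.4755, -0.1992, 0.1281]
orientation: [2.223, 2.214, -0.0]
force: [-5.0, -2.5, 15.9]
opening: 0.0001
gripper_force: 7.9
```

The hood is firm at tip z = 0.106, which is the closed height. I'll rise and verify.

```bash
echo '[{"finger_gap": 0.0, "tz": -0.004}, {"finger_gap": 0.0, "tz": -0.02}, {"finger_gap": 0.0, "tz": -0.04}, {"finger_gap": 0.0, "tx": 0.03, "tz": -0.04}, {"finger_gap": 0.0, "tx": 0.01, "tz": -0.01}, {"finger_gap": 0.0}]' > path.dat && python3 inch.py path.dat
python3 - <<'E'
from h import *
c=vision.read_camera("wrist");a=vision.read_camera("scene");t=vision.read_camera("top")
A=cv2.resize(a["image"][190:290,280:410],(520,400),interpolation=2);W=cv2.resize(c["image"][60:400,150:490],(270,270))
B=cv2.resize(t["image"][210:300,135:500],(790,195),interpolation=2)
o=np.zeros((600,800,3),np.uint8);o[:400,:520]=A;o[:270,525:795]=W;o[402:597,:790]=B
cv2.imwrite("pics/f8.png",o[:,:,::-1])
E
```

```text
t: 19.4
tool_pos: [0.4757, -0.157, 0.2417]
orientation: [2.221, 2.216, 0.003]
force: [0.6, -0.7, -0.6]
opening: 0.0001
gripper_force: 0.0
```

View pics/f8.png

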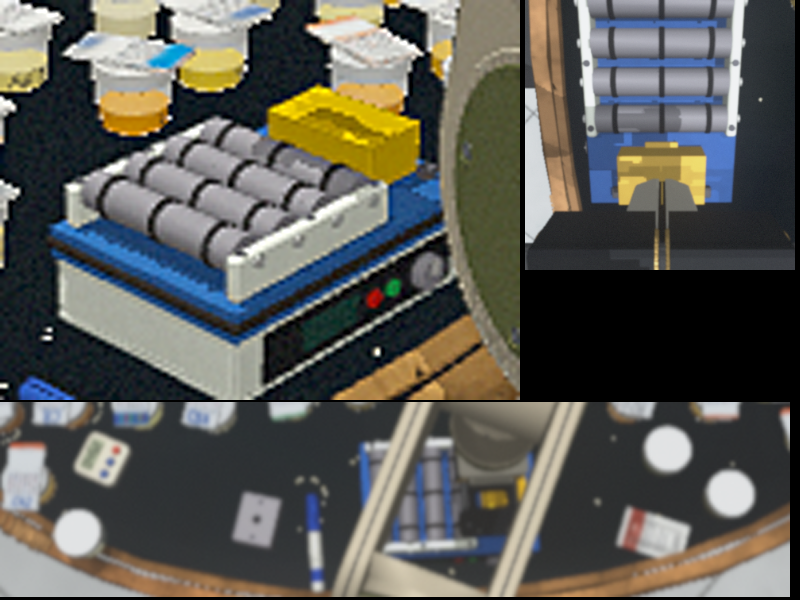

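The hood lies flat and closed over the lock, at (345,130) in the scene crop. The bystanders are where they started and the arm is clear of everything.

```bash
python3 -c "
from plant import robot, vision, telemetry
print(robot.close_job())"
```

```text
the job is handed in; nothing more can be done
None
```

The pin is fully home with its collar flat on the deck, the hood is closed over it, the things lying about look undisturbed, and the job was handed in at about 19.6 s of the 67 s allowed.

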